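# Roll-test the analyser's conveyor rollers

### The job

The sample drawer of the analyser is being serviced. First slide the brass end stop along its tapered dovetail way until it is wedged fully home; then set the rollers from the tray one after another across the upper end of the sloping test plate, level and square, and let go: those that run true roll down under the cover and stay there against the stop, while those that rock or lift and will not roll away are worn and go into the grey reject bin. Test every roller there is, leave the bin standing upright, and do not disturb the tube rack or the wash bottle.

Things in the scene. Friction and masses are not known exactly. Their poses are not given: they have to be found in the camera images.
- station: Fixed test station. Origin on the table under the plate's middle line; x across, y down the slope. Flat steel plate 150 mm wide, from y -110 to +254 mm; surface 62 mm above the table at y 0, falling 9 degrees toward +y (0.158 mm per mm). Guide walls 9 mm high, 138 mm apart. From y 98 to 245 a bay with side walls and two white cover strips 47 mm above the plate, a slot 78 mm wide between them.
- release (a point): Point on the plate's surface, middle line, 45 mm from the upper end: a good place to set a roller down, axis along x. Axes as the station's, level. A true roller let go here rolls into the bay by itself in about 2 s; a worn one stays within a few cm (a true one that stops short just needs a push).
- entry (a point): Point on the plate's surface, middle line, where the bay's cover begins (station y = 98 mm). A roller is under the cover once its centre is 18 mm past it along y. Axes as the station's.
- way (a point): Where the stop's origin lies when the stop is home: mid-way in the tapered dovetail way across the station's lower end (station y = 262 mm), 3 mm above the table. Axes as the station's; the way runs along x and narrows toward +x.
- stop: Brass end stop, 0.45 kg: dovetail foot 80 mm long in the way, with an upright blade 10 mm thick from x -100 to +65 mm, 10 to 60 mm above the origin (middle of the foot's underside). Starts 55 to 90 mm short of home, out to -x. Push the blade's -x end face toward +x: 2 to 4 N of friction, then it wedges hard as its origin meets way (10 N is ample). Stays where left.
- tray: Fixed white tray, 150 mm (x) by 292 mm (y), origin on the table at its centre. Floor 4 mm above the table; five lanes along x at 56 mm pitch, parted by ribs 6 mm wide with tops 12 mm above the table; end walls 16 mm high at x = +-75 mm.
- bin: Loose grey reject bin, an open box 140 mm (x) by 155 mm (y) by 45 mm high outside, walls and floor 4 mm, 0.6 kg, origin under its centre. Two rollers lie in it side by side, axes along its y.
- roller_a: Roller, None if absent: steel barrel 24 mm thick, 86 long, a grey wheel 36 mm in diameter, 12 wide at each end; 110 mm over all, 0.25 kg. Worn ones (any name) have oval wheels 36 x 47 mm that lie on a flat and rock. Origin mid-barrel on the axis, 18 mm above what it lies on; x along the barrel, y and z turn with it. Starts in a tray lane, axis along the tray's x.
- roller_b: Roller, None if absent: steel barrel 24 mm thick, 86 long, a grey wheel 36 mm in diameter, 12 wide at each end; 110 mm over all, 0.25 kg. Worn ones (any name) have oval wheels 36 x 47 mm that lie on a flat and rock. Origin mid-barrel on the axis, 18 mm above what it lies on; x along the barrel, y and z turn with it. Starts in a tray lane, axis along the tray's x.
- roller_c: Roller, None if absent: steel barrel 24 mm thick, 86 long, a grey wheel 36 mm in diameter, 12 wide at each end; 110 mm over all, 0.25 kg. Worn ones (any name) have oval wheels 36 x 47 mm that lie on a flat and rock. Origin mid-barrel on the axis, 18 mm above what it lies on; x along the barrel, y and z turn with it. Starts in a tray lane, axis along the tray's x.
- roller_d: Roller, None if absent: steel barrel 24 mm thick, 86 long, a grey wheel 36 mm in diameter, 12 wide at each end; 110 mm over all, 0.25 kg. Worn ones (any name) have oval wheels 36 x 47 mm that lie on a flat and rock. Origin mid-barrel on the axis, 18 mm above what it lies on; x along the barrel, y and z turn with it. Starts in a tray lane, axis along the tray's x.
- roller_e: Roller, None if absent: steel barrel 24 mm thick, 86 long, a grey wheel 36 mm in diameter, 12 wide at each end; 110 mm over all, 0.25 kg. Worn ones (any name) have oval wheels 36 x 47 mm that lie on a flat and rock. Origin mid-barrel on the axis, 18 mm above what it lies on; x along the barrel, y and z turn with it. Starts in a tray lane, axis along the tray's x.
- tube_rack: Bystander: white rack of capped sample tubes, 60 by 150 mm, 91 mm high, origin under its centre.
- wash_bottle: Bystander: white bottle 64 mm in diameter, 160 mm high, origin under its centre.
Not all that is in view belongs to the job. Leave any purple look-alike of the roller_d alone.

How it is judged:
By the outcome, as a careful person would: the job done as asked, in the order asked, and still so for the second after the job is handed in, with the robot touching nothing.
Of roller_a, roller_c, roller_e only 2 to 3 are there at a start; the rules pass over those that are not, and their reading is None.
Of roller_b, roller_d only 1 to 2 are there at a start; the rules pass over those that are not, and their reading is None.
At some moment in a run one of bin may be knocked a few centimetres aside while the robot is not near it.
Once in a run the grip may slacken for a moment while it holds something.
It also fails if it takes over 210 s, if anything falls off the work surface, if the arm or the gripper's body presses on something with over 40 N, if the wrist force passes 120 N, or if a joint passes its speed limit or range.

### The arm

A 6-joint arm with a two-finger parallel gripper is mounted at the origin on the work surface. World frame = base frame: x ahead of the robot, y to its left, z up, the work surface at z = 0. Lengths are in m, angles in rad, forces in N, time in s.
With the tool pointing down it reaches from about 0.3 to 1 m from the base axis. Payload 5.1 kg.
Tool frame: the origin (TCP) lies on the centre line of the jaws, within the pads' length; the fingertips stand 14 mm ahead of it and the grasp point (between the pads) lies 5 mm behind it (robot.nose_length is the distance from the TCP to the fingertips, in m); z points along the fingers, y is the line along which they close (so a half turn about z gives the same grasp; the last joint's range is limited). The gripper opens to 95 mm and grips with 3 to 60 N. Pads are 20 mm wide; open, the fingers measure 119 mm over their backs; the gripper's body (75 mm by 180 mm) begins 59 mm behind the grasp point.
Start: joints at [-1.384, 0.124, 1.65, -0, 1.367, -0.083], TCP at [0.173, -0.626, 0.229] pointing down, gripper open.
Joint ranges: [-2.61, 2.61], [-1.02, 2.33], [0.03, 2.71], [-1.35, 4.49], [0.32, 2.68], [-2.91, 2.91]. Speed limits (rad/s): [2.57, 2.57, 3.14, 3.14, 3.14, 3.14].

### API

Orientations are given as a unit quaternion [x, y, z, w].
In Python, from workcell import monitor, eyes, order, robot gives the robot as it stands.
- The arm moves only by the tool drive_tool, never from a script. Its argument "steps" is a list of rows, each an object with "translation": the shift along the tool's x, y, z in m, a list of three; "twist": the turn, a rotation vector about the tool's x, y, z in degrees, a list of three; "fingers": the finger opening in m, from 0 to 0.0951. A call has 1 to 20 rows; each row shifts and turns the commanded pose from where the row before left it, along the tool's axes as they then stand; what a row does not reach is not made up. A row lasts 1/8 s, in which the tool goes at most 62.5 mm and 10.7 degrees, less where a joint would pass 70% of its speed; a pose out of reach is approached as far as the arm can. A call with a gripper value outside its range is refused whole. The fingers move at their own pace and stop on an object; "grip_force" is the grip in N (left out, the last holds). Time passes only in rows, so rows that do not move let the fingers close. It gives the time, the measured TCP pose, the force, the opening and the grip force at its end, in the units of the state.
- monitor.state(): the state, without advancing time (a new reading comes with each control period).
- eyes.camera(name): name is "side" or "top"; returns a dict with "pixels" (384x512x3 uint8, red, green, blue), "fx", "fy", "cx", "cy" (pixels), "position" and "rotation" of the camera in the world. Camera axes: x right, y up, looking along -z (the intrinsics and any distortion apply to the point x, -y, -z); pixel columns grow to the right and rows downward; lengths in m; the calibration is good to about 2 mm. A picture is of the moment at which its call begins. There is no depth.
- order.close_job(): hands the job in; it is judged then, once.
The state is a dict: "clock": time; "q": joint angles; "joint_velocities": joint speeds; "joint_efforts": joint torques, N m; "tool_pos": TCP position; "ee_rot": TCP orientation; "wrist_force": force on the tool from outside, world axes, zero at the start; "ft_torque": the same for the moment, N m; "finger_gap": finger opening in m; "finger_force": force on a finger pad.
Only numpy, scipy, OpenCV 4.12 (cv2) and the standard library are available. Lean on these libraries where they do the work, as an engineer would, in place of code of your own. Each camera call takes 0.05 s, during which the arm holds its last target. There are 200 camera calls.

## Working session

There is one attempt and no reset: what is moved stays moved. The work goes in short steps, Python scripts to look and compute and a tool call to move; the robot and the scene stay as the last step left them, time stands still between calls to the robot, and variables do not carry over. Pictures are saved under pics/ and viewed, at most 14 in all, crops included, and the job is handed in when it is done.

Besides the shell and the picture viewer there is one more tool, called after ">>>" as name(argument=value, ...) on one line, values as JSON. drive_tool: Moves the arm, as the interface text tells. Its arguments: {"type":"object","properties":{"steps":{"type":"array"},"grip_force":{"type":"number"}},"required":["steps"]}

```bash
mkdir -p pics; cat > h.py <<'E'
import numpy as np, cv2
from workcell import monitor, eyes, order, robot
def snap(n,f=None):
    c=eyes.camera(n)
    if f: cv2.imwrite('pics/'+f,cv2.cvtColor(c['pixels'],cv2.COLOR_RGB2BGR))
    return c
E
ls; python3 - <<'E'
from h import *
a=snap('top','t0.png');b=snap('side','s0.png')
for c in(a,b): print({k:v for k,v in c.items() if k!='pixels'})
print(monitor.state())
im=np.vstack([cv2.imread('pics/t0.png'),])
E
```

```text
h.py
pics
{'fx': 380.8476325914596, 'fy': 380.8476325914596, 'cx': 253.62014504959902, 'cy': 190.4364665826989, 'position': array([ 0.40869327, -0.03504955,  1.25512617]), 'rotation': array([-0.00991589,  0.02349674,  0.71048527, -0.70324979])}
{'fx': 458.4624806700562, 'fy': 458.4624806700562, 'cx': 258.8503164330475, 'cy': 189.7475269939067, 'position': array([0.11583944, 1.17940179, 0.8733691 ]), 'rotation': array([-0.07147379,  0.47683955,  0.86824646, -0.11689149])}
{'clock': 0.1, 'q': array([-1.38359896e+00,  1.24428313e-01,  1.65152866e+00, -4.57327787e-06,
        1.36751402e+00, -8.25853282e-02]), 'joint_velocities': array([-0.00031529, -0.00086825, -0.00207597, -0.0008729 ,  0.00264198,
       -0.00033038]), 'joint_efforts': array([ 6.03173485e-04, -4.18881905e+01, -3.61095893e+01,  7.76286749e-02,
        4.62027302e-02, -7.37326241e-05]), 'tool_pos': array([ 0.17311537, -0.62594572,  0.22752263]), 'ee_rot': array([ 9.90915449e-01,  1.34483048e-01, -5.13380789e-05, -9.37771764e-04]), 'wrist_force': array([ 0.30201348, -0.06235322,  0.46439952]), 'ft_torque': array([0.005215  , 0.01681364, 0.00151516]), 'finger_force': 0.0, 'finger_gap': 0.09478339151706036}
```

```bash
python3 - <<'E'
import cv2
for n in 'ts':
    cv2.imwrite(f'pics/{n}0b.png',cv2.resize(cv2.imread(f'pics/{n}0.png'),(800,600),interpolation=cv2.INTER_CUBIC))
E
```

```text
(no output)
```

View pics/t0b.png

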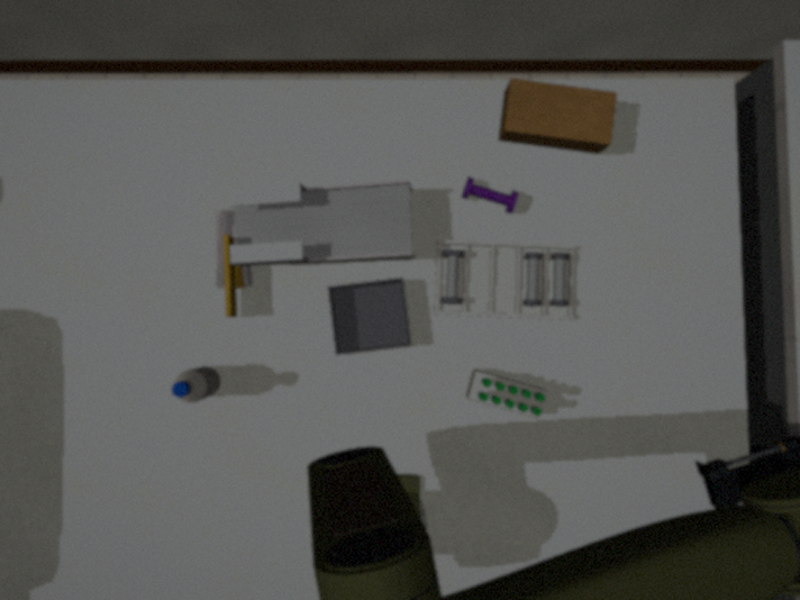

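View pics/s0b.png

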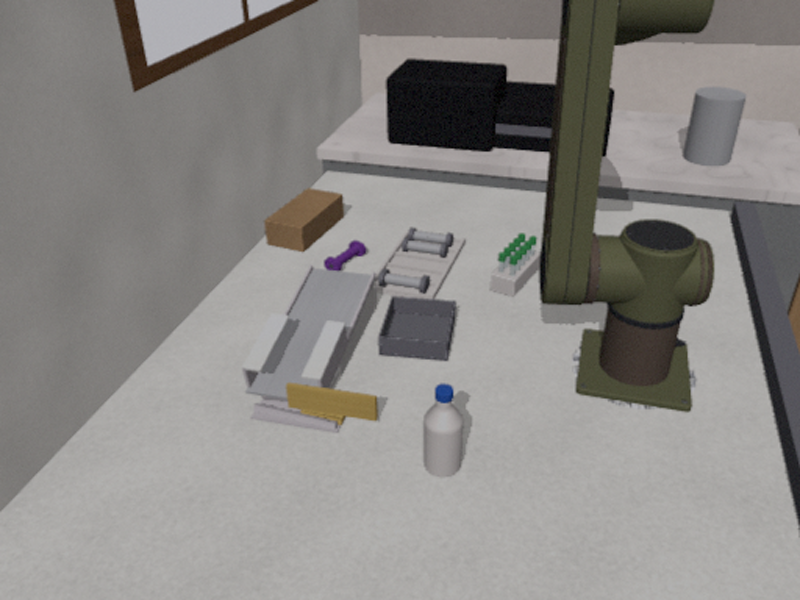

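Top view (800 px): the station is at (230-412, 185-262), with its upper end on the right and the stop sticking out at (232, 300). The tray is at (437-579, 245-318), with rollers at (453,278), (533,278) and (560,278). The bin is at (370,316). Possible mix-ups: the purple look-alike at (490,195), which I leave alone. Next I take one close crop to check this and measure.

```bash
cat >> h.py <<'E'
from scipy.spatial.transform import Rotation as R
from scipy.optimize import least_squares
def proj(c,P):
    p=R.from_quat(c['rotation']).inv().apply(np.atleast_2d(P)-c['position'])
    return np.c_[c['cx']+c['fx']*p[:,0]/-p[:,2], c['cy']+c['fy']*p[:,1]/p[:,2]]
def ray(c,uv,z):
    uv=np.atleast_2d(uv).astype(float)
    d=R.from_quat(c['rotation']).apply(np.c_[(uv[:,0]-c['cx'])/c['fx'],-(uv[:,1]-c['cy'])/c['fy'],-np.ones(len(uv))])
    return c['position']+d*((z-c['position'][2])/d[:,2])[:,None]
def crop(c,f,u0,v0,w,h,s,gain=1.8):
    im=cv2.cvtColor(c['pixels'],cv2.COLOR_RGB2BGR)[v0:v0+h,u0:u0+w]
    im=cv2.convertScaleAbs(cv2.resize(im,None,fx=s,fy=s,interpolation=cv2.INTER_CUBIC),alpha=gain)
    for u in range(-(-u0//10)*10,u0+w,10):
        cv2.line(im,((u-u0)*s,0),((u-u0)*s,6 if u%50 else 16),(0,0,255),1)
        if u%20==0: cv2.putText(im,str(u),((u-u0)*s,26),0,.4,(0,0,255),1)
    for v in range(-(-v0//10)*10,v0+h,10):
        cv2.line(im,(0,(v-v0)*s),(6,(v-v0)*s),(0,0,255),1)
        if v%20==0: cv2.putText(im,str(v),(8,(v-v0)*s+4),0,.4,(0,0,255),1)
    cv2.imwrite('pics/'+f,im)
def place(P,x,y,yaw): return R.from_euler('z',yaw).apply(P)+[x,y,0]
E
python3 - <<'E'
from h import *
c=snap('top'); crop(c,'t1.png',130,105,260,140,3)
c=snap('side'); crop(c,'s1.png',150,125,160,155,4,1.2)
E
```

```text
(no output)
```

View pics/t1.png

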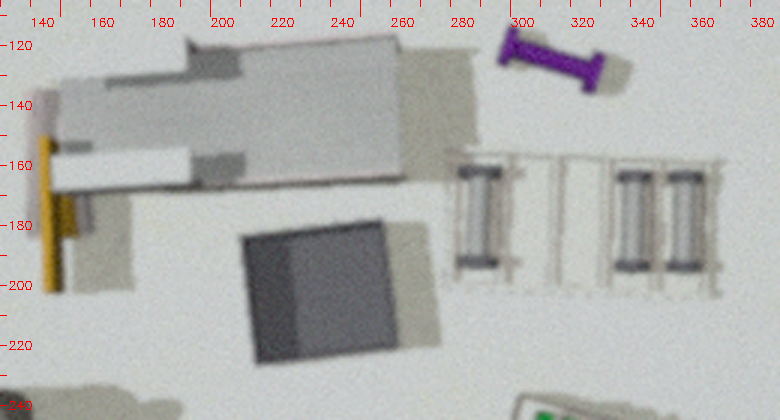

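View pics/s1.png

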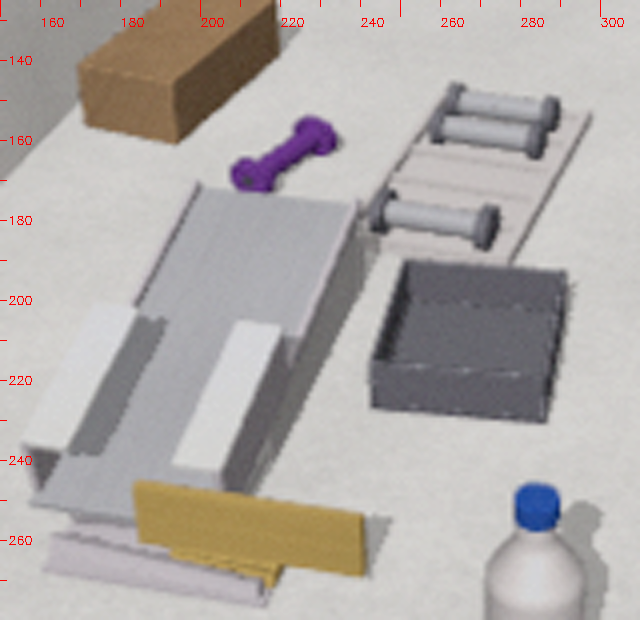

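```bash
cat > fit.py <<'E'
from h import *
T=snap('top');S=snap('side')
def t(a):return np.array([[130+x/3,105+y/3] for x,y in a])
def s(a):return np.array([[150+x/4,125+y/4] for x,y in a])
def fit(obs,x0):
    def f(p): return np.concatenate([(proj(c,place(np.array(P)/1e3,*p))-uv).ravel() for c,P,uv in obs])
    r=least_squares(f,x0,loss='soft_l1'); print(r.x[:2].round(4),np.degrees(r.x[2]).round(2),'res',r.fun.round(1)); return r.x
th=ray(T,[[200,140],[150,140]],.05); yaw0=np.arctan2(*(th[1]-th[0])[[1,0]])-np.pi/2
st=fit([(T,[(-75,-110,88),(75,-110,88),(-39,98,93.5),(-39,245,70.2)],t([(402,181),(400,38),(190,148),(52,155)])),
 (S,[(75,-110,88),(-75,-110,88),(75,254,21.8),(-39,98,93.5),(-75,98,93.5),(-39,245,70.2),(-75,245,70.2)],s([(198,181),(358,203),(30,500),(238,320),(285,325),(172,462),(222,470)]))],[.6,.1,yaw0])
stop=fit([(T,[(65,0,63),(-100,0,63)],t([(45,137),(53,292)])),(S,[(65,5,63),(-100,5,63)],s([(135,481),(365,513)]))],[st[0],st[1],st[2]])
print('stop in station',R.from_euler('z',-st[2]).apply(np.r_[stop[:2]-st[:2],0]))
b=fit([(T,[(70,77.5,45),(70,-77.5,45),(-70,-77.5,45),(-70,77.5,45)],t([(241,237),(382,220),(398,348),(257,364)])),
 (S,[(70,77.5,45),(70,-77.5,45),(-70,-77.5,45),(-70,77.5,45)],s([(372,360),(405,262),(568,270),(548,375)]))],[.4,0,yaw0])
tr=fit([(T,[(75,146,14),(75,-146,14),(-75,-146,14),(-75,146,14)],t([(452,150),(720,160),(718,296),(457,287)]))],[.4,0,yaw0])
print('rollers top',ray(T,t([(479,218),(634,221),(685,221)]),.022).round(4).tolist())
print('rollers side',ray(S,s([(434,217),(489,132),(502,105)]),.022).round(4).tolist())
print('lanes',[place(np.array([0,y,0]),*tr).round(4)[:2].tolist() for y in (.112,.056,0,-.056,-.112)])
for n,P in dict(rel=(0,-65.0,72.3),entry=(0,98,46.5),way=(0,262,3),push=(stop[0],)).items():
    if len(P)==3: print(n,place(np.array(P)/1e3,*st).round(4))
print('blade -x end',place(np.array([-.1,0,.038]),*stop).round(4))
E
python3 fit.py
```

```text
[0.6168 0.022 ] 0.85 res [-0.5 -0.8 -1.1 -1.3  2.  -0.2  1.7 -0.4  0.7 -0.8  2.3 -1.2 -1.   0.4
  1.1  0.5  0.6  0.9  0.1  0.8 -0.3  0.8]
[0.5304 0.2759] 3.05 res [ 0.4 -0.7  0.5  0.2  0.1  0.8  0.1  0.8]
stop in station [-0.0825605  0.2552024  0.       ]
[ 0.4285 -0.0043] 6.57 res [-0.6 -0.5  0.8 -0.8  1.   0.2 -0.6  1.1 -0.6  0.6 -0.2 -1.3  0.4 -0.2
  0.4  0.7]
[ 0.5014 -0.2954] -2.3 res [ 1.   0.2  0.1 -0.3  0.1 -0.1 -1.9  0.2]
rollers top [[0.5073, -0.1768, 0.022], [0.5025, -0.3455, 0.022], [0.502, -0.4013, 0.022]]
rollers side [[0.5111, -0.1793, 0.022], [0.5029, -0.3471, 0.022], [0.5043, -0.4052, 0.022]]
lanes [[0.5059, -0.1835], [0.5036, -0.2394], [0.5014, -0.2954], [0.4991, -0.3513], [0.4969, -0.4073]]
rel [ 0.6177 -0.043   0.0723]
entry [0.6153 0.12   0.0465]
way [0.6129 0.2839 0.003 ]
blade -x end [0.4306 0.2706 0.038 ]
```

```bash
cat > fit2.py <<'E'
exec(open('fit.py').read().split('st=fit')[0])
obs=[(T,[(-75,-110,88),(75,-110,88),(-39,98,93.5),(-39,245,70.2),(-75,98,93.5)],t([(402,181),(400,38),(190,148),(52,155),(191,186)])),
 (S,[(75,-110,88),(-75,-110,88),(75,254,21.8),(-39,98,93.5),(-75,98,93.5),(-39,245,70.2),(-75,245,70.2)],s([(198,181),(358,203),(30,500),(238,320),(285,325),(172,462),(222,470)]))]
so=[(T,[(65,262,63),(-100,262,63)],t([(45,137),(53,292)])),(S,[(65,267,63),(-100,267,63)],s([(135,481),(365,513)]))]
def f(p): return np.concatenate([(proj(c,place(np.array(P)/1e3,*p[:3]))-uv).ravel() for c,P,uv in obs]+[(proj(c,place(np.array(P)/1e3+[p[3],0,0],*p[:3]))-uv).ravel() for c,P,uv in so])
r=least_squares(f,[.6,.02,.02,-.08],loss='soft_l1');p=r.x;print(p,np.degrees(p[2]),r.fun.round(1))
for n,P in dict(rel=(0,-65.0,72.3),entry=(0,98,46.5),way=(0,262,3),endface=(-100+p[3]*1e3,262,38),endhome=(-100,262,38)).items(): print(n,place(np.array(P)/1e3,*p[:3]).round(4))
E
python3 fit2.py
python3 - <<'E'
from workcell import robot
print([a for a in dir(robot) if a[0]!='_'])
E
```

```text
[ 0.61731473  0.0205767   0.01926297 -0.0830602 ] 1.1036866386569648 [ 0.1 -1.2 -0.8 -1.7  2.5 -0.2  2.2 -0.2  2.5 -1.2  0.5 -1.   2.2 -1.4
 -0.6  0.2  1.2  0.2  0.8  0.6  0.5  0.5  0.1  0.4 -0.5 -0.4 -2.2  0.6
 -0.   1.5 -0.4  2.8]
rel [ 0.6186 -0.0444  0.0723]
entry [0.6154 0.1186 0.0465]
way [0.6123 0.2825 0.003 ]
endface [0.4292 0.279  0.038 ]
endhome [0.5123 0.2806 0.038 ]
['PlanningError', 'nose_length']
```

>>> drive_tool(steps=[{"translation": [0, 0, -0.03], "twist": [0, 0, 7.73], "fingers": 0}, {"translation": [0, 0, -0.01], "twist": [0, 0, 7.73], "fingers": 0}, {"translation": [0.058, 0, 0], "twist": [0, 0, 0], "fingers": 0}, {"translation": [0.058, 0, 0], "twist": [0, 0, 0], "fingers": 0}, {"translation": [0.058, 0, 0], "twist": [0, 0, 0], "fingers": 0}, {"translation": [0.058, -0.02, 0], "twist": [0, 0, 0], "fingers": 0}, {"translation": [0, -0.06, 0], "twist": [0, 0, 0], "fingers": 0}, {"translation": [0, -0.06, 0], "twist": [0, 0, 0], "fingers": 0}, {"translation": [0, -0.06, 0], "twist": [0, 0, 0], "fingers": 0}, {"translation": [0, -0.06, 0], "twist": [0, 0, 0], "fingers": 0}, {"translation": [0, -0.06, 0], "twist": [0, 0, 0], "fingers": 0}, {"translation": [0, -0.06, 0], "twist": [0, 0, 0], "fingers": 0}, {"translation": [0, -0.06, 0], "twist": [0, 0, 0], "fingers": 0}, {"translation": [0, -0.06, 0], "twist": [0, 0, 0], "fingers": 0}, {"translation": [0, -0.06, 0], "twist": [0, 0, 0], "fingers": 0}, {"translation": [0, -0.06, 0], "twist": [0, 0, 0], "fingers": 0}, {"translation": [0, -0.06, 0], "twist": [0, 0, 0], "fingers": 0}, {"translation": [0, -0.06, 0], "twist": [0, 0, 0], "fingers": 0}, {"translation": [0, -0.06, 0], "twist": [0, 0, 0], "fingers": 0}, {"translation": [0, -0.06, 0], "twist": [0, 0, 0], "fingers": 0}])

```text
clock: 2.9
tool_pos: [0.4049, 0.2356, 0.2691]
ee_rot: [1.0, 0.0, 0.001, -0.0]
wrist_force: [1.0, -0.1, 0.5]
finger_gap: 0.0005
finger_force: 0.0
```

>>> drive_tool(steps=[{"translation": [0, -0.044, 0.03], "twist": [0, 0, 0], "fingers": 0}, {"translation": [0, 0, 0.06], "twist": [0, 0, 0], "fingers": 0}, {"translation": [0, 0, 0.06], "twist": [0, 0, 0], "fingers": 0}, {"translation": [0, 0, 0.047], "twist": [0, 0, 0], "fingers": 0}, {"translation": [0, 0, 0], "twist": [0, 0, 0], "fingers": 0}])

```text
clock: 3.52
tool_pos: [0.402, 0.2758, 0.0676]
ee_rot: [1.0, 0.0, -0.004, 0.002]
wrist_force: [-0.9, 0.2, 0.3]
finger_gap: 0.0009
finger_force: 0.0
```

```bash
python3 - <<'E'
from h import *
a=snap('side'); crop(a,'s2.png',150,215,130,80,6,1.2)
E
```

```text
(no output)
```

View pics/s2.png

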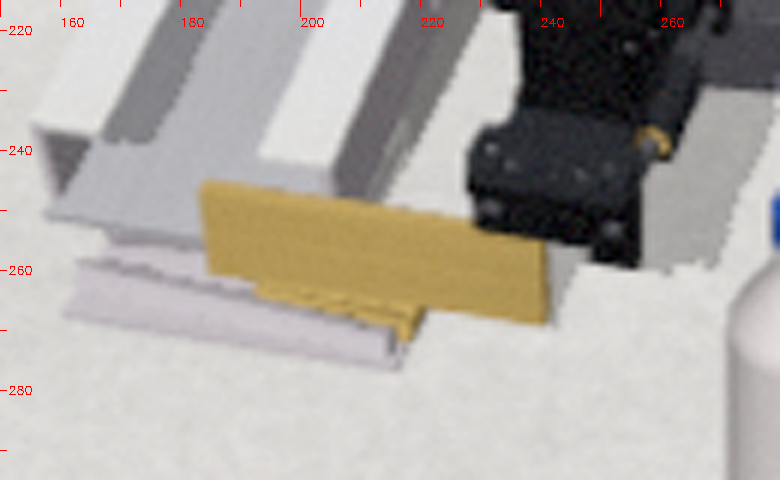

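```bash
python3 - <<'E'
from h import *
a=snap('side');p=monitor.state()['tool_pos'];print(p)
tip=p-[0,0,.014]
for dx,dy in [(0,0),(.01,.012),(.01,-.012),(-.01,.012),(-.01,-.012),(.01,.024)]: print(dx,dy,proj(a,tip+[dx,dy,0]).round(1))
# blade +y face bottom/top corners at -x end
for uv,z in [((241.5,254.5),.063),((241,269),.013),((184,245),.063),((185,261),.013)]: print(ray(a,[uv],z).round(4))
E
```

```text
[0.40602681 0.27790542 0.07301951]
0 0 [[249.7 257.2]]
0.01 0.012 [[244.9 259.5]]
0.01 -0.012 [[247.5 253.8]]
-0.01 0.012 [[252.  260.7]]
-0.01 -0.012 [[254.5 255. ]]
0.01 0.024 [[243.5 262.4]]
[[0.4294 0.2773 0.063 ]]
[[0.4316 0.2803 0.013 ]]
[[0.5965 0.2798 0.063 ]]
[[0.5946 0.2894 0.013 ]]
```

```bash
python3 - <<'E'
from h import *
a=snap('side');p=monitor.state()['tool_pos']
for z in (.054,):
  for dx in(-.0375,.0375):
    for dy in (-.09,.09): print(dx,dy,proj(a,p+[dx,dy,z]).round(1))
for dx in(-.0375,.0375):
    for dy in (-.0375,.0375): print(dx,dy,proj(a,p+[dx*2.4,dy,.054]).round(1))
b=snap('top');crop(b,'t2.png',100,120,180,120,4)
E
```

```text
-0.0375 -0.09 [[271.2 219.5]]
-0.0375 0.09 [[252.8 261.7]]
0.0375 -0.09 [[245.2 215.5]]
0.0375 0.09 [[223.7 256.5]]
-0.0375 -0.0375 [[285.6 233.9]]
-0.0375 0.0375 [[278.8 251.8]]
0.0375 -0.0375 [[221.1 223.5]]
0.0375 0.0375 [[211.3 240.2]]
```

View pics/t2.png

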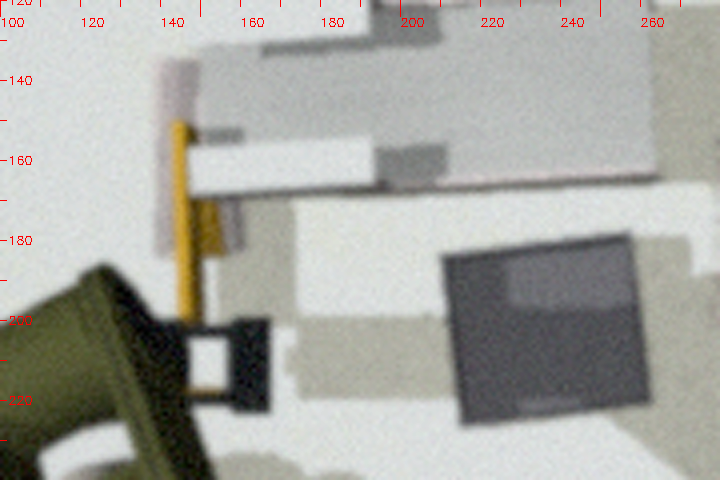

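The side view shows the gripper body in front of the blade. The top view shows the stop blade at (143-148, 150-200) and the gripper body's rails to its right and below it, so the fingers stand clear beyond the -x end. Next I lower the fingers and push.

>>> drive_tool(steps=[{"translation": [0, 0, 0.017], "twist": [0, 0, 0], "fingers": 0}, {"translation": [0, 0, 0], "twist": [0, 0, 0], "fingers": 0}, {"translation": [0.01, 0, 0], "twist": [0, 0, 0], "fingers": 0}, {"translation": [0.01, 0, 0], "twist": [0, 0, 0], "fingers": 0}, {"translation": [0.01, 0, 0], "twist": [0, 0, 0], "fingers": 0}, {"translation": [0.01, 0, 0], "twist": [0, 0, 0], "fingers": 0}, {"translation": [0.01, 0, 0], "twist": [0, 0, 0], "fingers": 0}])

```text
clock: 4.6
tool_pos: [0.4553, 0.2776, 0.0549]
ee_rot: [1.0, -0.0, -0.001, 0.0]
wrist_force: [-5.9, 0.6, 5.2]
finger_gap: 0.0006
finger_force: 2.8
```

>>> drive_tool(steps=[{"translation": [0.01, 0, 0], "twist": [0, 0, 0], "fingers": 0}, {"translation": [0.01, 0, 0], "twist": [0, 0, 0], "fingers": 0}, {"translation": [0.005, 0, 0], "twist": [0, 0, 0], "fingers": 0}, {"translation": [0.005, -0.001, 0], "twist": [0, 0, 0], "fingers": 0}, {"translation": [0.003, 0, 0], "twist": [0, 0, 0], "fingers": 0}])

```text
clock: 5.22
tool_pos: [0.4877, 0.2787, 0.0548]
ee_rot: [1.0, -0.0, -0.001, 0.0]
wrist_force: [-9.1, 0.9, 6.8]
finger_gap: 0.0001
finger_force: 4.1
```

>>> drive_tool(steps=[{"translation": [0.003, 0, 0], "twist": [0, 0, 0], "fingers": 0}, {"translation": [0.003, 0, 0], "twist": [0, 0, 0], "fingers": 0}, {"translation": [0.002, 0, 0], "twist": [0, 0, 0], "fingers": 0}])

```text
clock: 5.6
tool_pos: [0.4949, 0.279, 0.0548]
ee_rot: [1.0, -0.0, -0.002, -0.0]
wrist_force: [-10.0, 2.0, 8.0]
finger_gap: 0.0004
finger_force: 4.8
```

>>> drive_tool(steps=[{"translation": [0.002, 0, 0], "twist": [0, 0, 0], "fingers": 0}, {"translation": [0.002, 0, 0], "twist": [0, 0, 0], "fingers": 0}])

```text
clock: 5.85
tool_pos: [0.4983, 0.2791, 0.0548]
ee_rot: [1.0, -0.0, -0.003, -0.0]
wrist_force: [-12.2, 2.6, 8.1]
finger_gap: 0.0004
finger_force: 6.1
```

>>> drive_tool(steps=[{"translation": [0.002, 0, 0], "twist": [0, 0, 0], "fingers": 0}, {"translation": [0.002, 0, 0], "twist": [0, 0, 0], "fingers": 0}])

```text
clock: 6.1
tool_pos: [0.5006, 0.2796, 0.0548]
ee_rot: [1.0, -0.0, -0.005, -0.001]
wrist_force: [-18.4, 2.9, 13.4]
finger_gap: 0.0007
finger_force: 9.4
```

>>> drive_tool(steps=[{"translation": [0.002, 0, 0], "twist": [0, 0, 0], "fingers": 0}, {"translation": [0.001, 0, 0], "twist": [0, 0, 0], "fingers": 0}, {"translation": [0, 0, 0], "twist": [0, 0, 0], "fingers": 0}])

```text
clock: 6.48
tool_pos: [0.5013, 0.2798, 0.0548]
ee_rot: [1.0, -0.0, -0.008, -0.0]
wrist_force: [-24.6, 3.5, 17.6]
finger_gap: 0.0006
finger_force: 12.3
```

>>> drive_tool(steps=[{"translation": [0.002, 0, 0], "twist": [0, 0, 0], "fingers": 0}, {"translation": [0, 0, 0], "twist": [0, 0, 0], "fingers": 0}])

```text
clock: 6.72
tool_pos: [0.5017, 0.2799, 0.0548]
ee_rot: [1.0, -0.0, -0.01, -0.0]
wrist_force: [-30.5, 4.0, 23.2]
finger_gap: 0.0001
finger_force: 15.1
```

>>> drive_tool(steps=[{"translation": [-0.03, 0, 0], "twist": [0, 0, 0], "fingers": 0}, {"translation": [-0.01, 0, -0.03], "twist": [0, 0, 0], "fingers": 0}, {"translation": [0, 0, -0.06], "twist": [0, 0, 0], "fingers": 0}, {"translation": [0, 0, -0.06], "twist": [0, 0, 0], "fingers": 0.06}, {"translation": [0.01, 0.057, 0], "twist": [0, 0, 0], "fingers": 0.06}, {"translation": [0.01, 0.057, 0], "twist": [0, 0, 0], "fingers": 0.06}, {"translation": [0.01, 0.057, 0], "twist": [0, 0, 0], "fingers": 0.06}, {"translation": [0, 0.057, 0], "twist": [0, 0, 0], "fingers": 0.06}, {"translation": [0, 0.057, 0], "twist": [0, 0, 0], "fingers": 0.06}, {"translation": [0, 0.057, 0], "twist": [0, 0, 0], "fingers": 0.06}, {"translation": [0, 0.057, 0], "twist": [0, 0, 0], "fingers": 0.06}, {"translation": [0, 0.055, 0], "twist": [0, 0, 0], "fingers": 0.06}, {"translation": [0, 0, 0], "twist": [0, 0, 0], "fingers": 0.06}, {"translation": [0, 0, 0], "twist": [0, 0, 0], "fingers": 0.06}])

```text
clock: 8.48
tool_pos: [0.4994, -0.1756, 0.2046]
ee_rot: [1.0, -0.0, 0.0, -0.0]
wrist_force: [0.5, 0.8, -1.7]
finger_gap: 0.06
finger_force: 0.0
```

```bash
python3 - <<'E'
from h import *
b=snap('side');crop(b,'s3.png',140,110,190,150,4,1.2)
print(monitor.state()['tool_pos'],monitor.state()['ee_rot'])
E
```

```text
[ 0.49942736 -0.17496307  0.20458475] [ 9.99999963e-01  2.45270413e-04  8.70138955e-05 -7.45701344e-05]
```

View pics/s3.png

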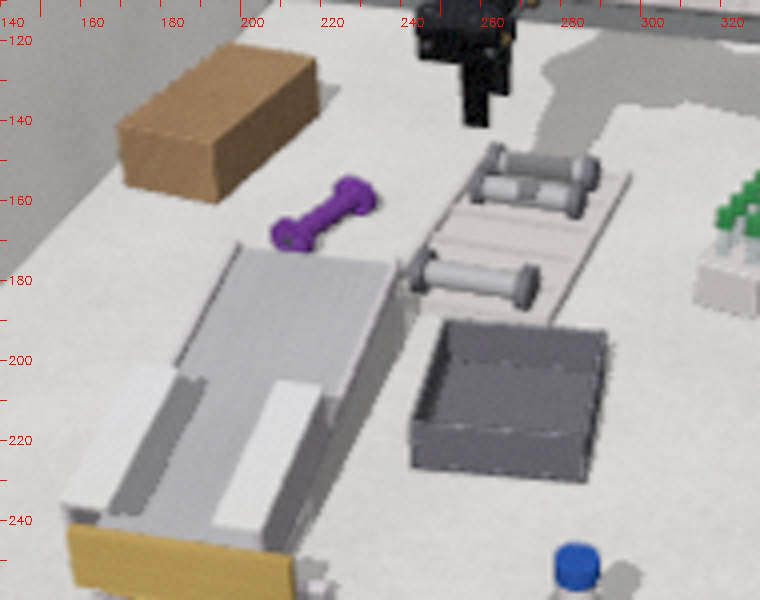

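The side view shows the stop home (its blade spans 157-214 px across the lower end). The nearest roller is at (259,179), the others are at (272,157) and (276,151), and the bin has not moved. Now the grasp.

>>> drive_tool(steps=[{"translation": [0.009, 0.002, 0.05], "twist": [0, 0, 1.4], "fingers": 0.06}, {"translation": [0, 0, 0.06], "twist": [0, 0, 0], "fingers": 0.06}, {"translation": [0, 0, 0.045], "twist": [0, 0, 0], "fingers": 0.06}, {"translation": [0, 0, 0.02], "twist": [0, 0, 0], "fingers": 0.06}, {"translation": [0, 0, 0], "twist": [0, 0, 0], "fingers": 0.06}, {"translation": [0, 0, 0], "twist": [0, 0, 0], "fingers": 0.0}, {"translation": [0, 0, 0], "twist": [0, 0, 0], "fingers": 0.0}, {"translation": [0, 0, 0], "twist": [0, 0, 0], "fingers": 0.0}, {"translation": [0, 0, 0], "twist": [0, 0, 0], "fingers": 0.0}], grip_force=30)

```text
clock: 9.65
tool_pos: [0.5084, -0.1772, 0.0301]
ee_rot: [1.0, -0.012, 0.0, -0.0]
wrist_force: [0.7, 3.3, 2.1]
finger_gap: 0.0258
finger_force: 1.2
```

>>> drive_tool(steps=[{"translation": [0, 0, 0], "twist": [0, 0, 0], "fingers": 0.0}, {"translation": [0, 0, -0.04], "twist": [0, 0, 0], "fingers": 0.0}, {"translation": [0, 0, -0.06], "twist": [0, 0, 0], "fingers": 0.0}, {"translation": [0, 0, -0.03], "twist": [0, 0, -2.5], "fingers": 0.0}, {"translation": [0.04, -0.045, 0], "twist": [0, 0, 0], "fingers": 0.0}, {"translation": [0.04, -0.045, 0], "twist": [0, 0, 0], "fingers": 0.0}, {"translation": [0.03, -0.044, 0], "twist": [0, 0, 0], "fingers": 0.0}, {"translation": [0, 0, 0.04], "twist": [0, 0, 0], "fingers": 0.0}, {"translation": [0, 0, 0], "twist": [0, 0, 0], "fingers": 0.0}, {"translation": [0, 0, 0], "twist": [0, 0, 0], "fingers": 0.0}])

```text
clock: 10.9
tool_pos: [0.6154, -0.042, 0.1197]
ee_rot: [1.0, 0.009, -0.0, 0.0]
wrist_force: [0.1, -0.7, -1.7]
finger_gap: 0.0231
finger_force: 30.0
```

```bash
python3 - <<'E'
from h import *
b=snap('side');crop(b,'s4.png',150,120,140,110,5,1.2)
print(monitor.state()['tool_pos'],monitor.state()['finger_gap'])
E
```

```text
[ 0.61602102 -0.04219     0.12078194] 0.023392987548072043
```

View pics/s4.png

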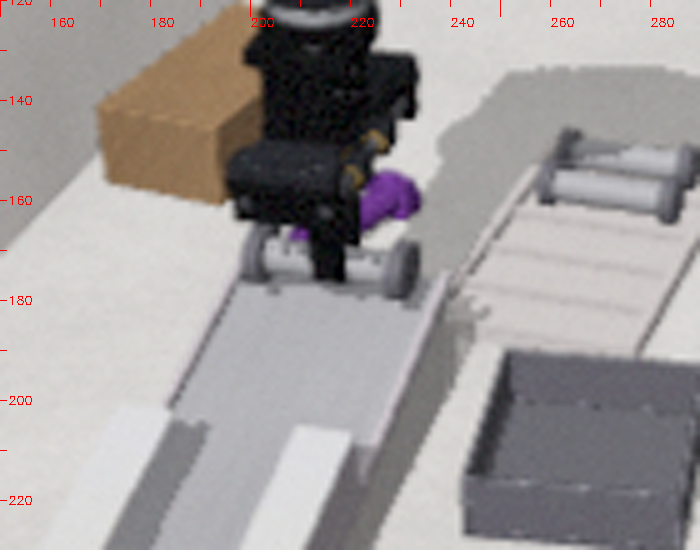

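The roller is held level above the upper end of the plate, centred between the guide walls at (214,172). Next I lower it.

>>> drive_tool(steps=[{"translation": [0, 0, 0.014], "twist": [0, 0, 0], "fingers": 0.0}, {"translation": [0, 0, 0.006], "twist": [0, 0, 0], "fingers": 0.0}, {"translation": [0, 0, 0], "twist": [0, 0, 0], "fingers": 0.0}])

```text
clock: 11.32
tool_pos: [0.6155, -0.0416, 0.0996]
ee_rot: [1.0, 0.009, -0.0, -0.0]
wrist_force: [-0.3, 0.3, -2.3]
finger_gap: 0.0233
finger_force: 30.0
```

>>> drive_tool(steps=[{"translation": [0, 0, 0.002], "twist": [0, 0, 0], "fingers": 0.0}, {"translation": [0, 0, 0], "twist": [0, 0, 0], "fingers": 0.0}])

```text
clock: 11.58
tool_pos: [0.6157, -0.0416, 0.0993]
ee_rot: [1.0, 0.01, -0.0, 0.0]
wrist_force: [-4.6, 1.2, 5.9]
finger_gap: 0.0235
finger_force: 30.0
```

>>> drive_tool(steps=[{"translation": [0, 0, -0.001], "twist": [0, 0, 0], "fingers": 0.07}, {"translation": [0, 0, 0], "twist": [0, 0, 0], "fingers": 0.07}, {"translation": [0, 0, -0.02], "twist": [0, 0, 0], "fingers": 0.07}, {"translation": [0, 0, -0.06], "twist": [0, 0, 0], "fingers": 0.07}, {"translation": [0, 0, -0.04], "twist": [0, 0, 0], "fingers": 0.07}, {"translation": [0, 0, 0], "twist": [0, 0, 0], "fingers": 0.07}, {"translation": [0, 0, 0], "twist": [0, 0, 0], "fingers": 0.07}, {"translation": [0, 0, 0], "twist": [0, 0, 0], "fingers": 0.07}, {"translation": [0, 0, 0], "twist": [0, 0, 0], "fingers": 0.07}, {"translation": [0, 0, 0], "twist": [0, 0, 0], "fingers": 0.07}, {"translation": [0, 0, 0], "twist": [0, 0, 0], "fingers": 0.07}, {"translation": [0, 0, 0], "twist": [0, 0, 0], "fingers": 0.07}, {"translation": [0, 0, 0], "twist": [0, 0, 0], "fingers": 0.07}, {"translation": [0, 0, 0], "twist": [0, 0, 0], "fingers": 0.07}, {"translation": [0, 0, 0], "twist": [0, 0, 0], "fingers": 0.07}, {"translation": [0, 0, 0], "twist": [0, 0, 0], "fingers": 0.07}, {"translation": [0, 0, 0], "twist": [0, 0, 0], "fingers": 0.07}])

```text
clock: 13.7
tool_pos: [0.6156, -0.0414, 0.2187]
ee_rot: [1.0, 0.01, 0.0, -0.0]
wrist_force: [-0.2, 0.4, -0.7]
finger_gap: 0.0701
finger_force: 0.0
```

```bash
python3 - <<'E'
from h import *
b=snap('side');crop(b,'s5.png',140,120,190,150,4,1.2)
print(monitor.state()['tool_pos'])
E
```

```text
[ 0.61565559 -0.04142078  0.21867146]
```

View pics/s5.png

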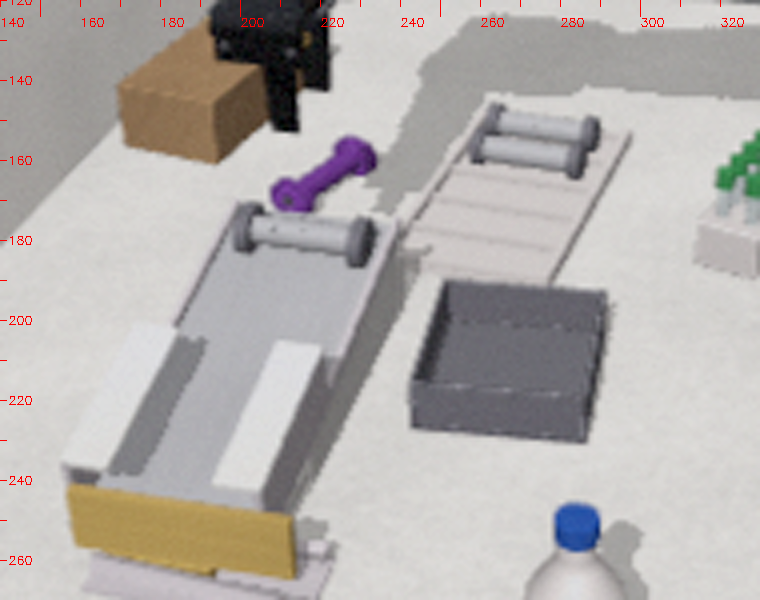

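The roller is still near the release point, at (216,178), and its wheels look oval. I wait a second more and check whether it creeps.

>>> drive_tool(steps=[{"translation": [0, 0, 0], "twist": [0, 0, 0], "fingers": 0.07}, {"translation": [0, 0, 0], "twist": [0, 0, 0], "fingers": 0.07}, {"translation": [0, 0, 0], "twist": [0, 0, 0], "fingers": 0.07}, {"translation": [0, 0, 0], "twist": [0, 0, 0], "fingers": 0.07}, {"translation": [0, 0, 0], "twist": [0, 0, 0], "fingers": 0.07}, {"translation": [0, 0, 0], "twist": [0, 0, 0], "fingers": 0.07}, {"translation": [0, 0, 0], "twist": [0, 0, 0], "fingers": 0.07}, {"translation": [0, 0, 0], "twist": [0, 0, 0], "fingers": 0.07}])

```text
clock: 14.75
tool_pos: [0.6156, -0.0414, 0.2187]
ee_rot: [1.0, 0.01, -0.0, -0.0]
wrist_force: [0.1, -0.4, 0.3]
finger_gap: 0.0704
finger_force: 0.0
```

```bash
python3 - <<'E'
from h import *
b=snap('side')
old=cv2.imread('pics/s5.png')
crop(b,'s6.png',140,120,190,150,4,1.2)
d=cv2.absdiff(old,cv2.imread('pics/s6.png'))[60:480]; print('diff>40:',(d.max(2)>40).sum())
print('axis',ray(b,[(215.8,178)],.090).round(4))
for y in (-.03,-.02,-.04): print(y,proj(b,[[.562,y,.09],[.617,y,.09],[.672,y,.09]]).round(1).tolist())
# close crop of wheel
im=cv2.cvtColor(b['pixels'],cv2.COLOR_RGB2BGR)[160:200,190:245]
cv2.imwrite('pics/s6b.png',cv2.resize(im,None,fx=10,fy=10,interpolation=cv2.INTER_CUBIC))
E
```

```text
diff>40: 0
axis [[ 0.6197 -0.0428  0.09  ]]
-0.03 [[231.0, 182.2], [215.2, 180.0], [199.7, 177.9]]
-0.02 [[230.0, 183.7], [214.2, 181.5], [198.6, 179.4]]
-0.04 [[231.9, 180.7], [216.3, 178.5], [200.9, 176.4]]
```

View pics/s6b.png

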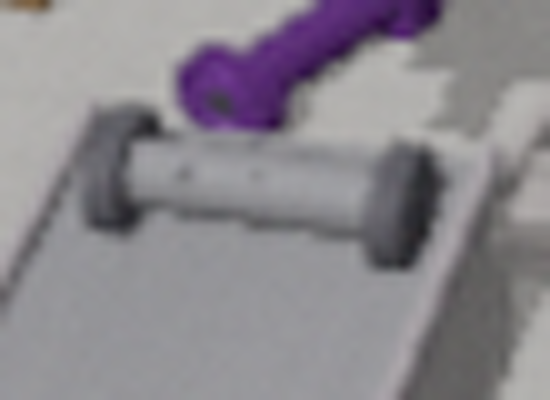

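The top view settles it: this roller's wheels measured about 14 px across (oval, lying on the flat) against 12 px for the other two. It also stays put, so it is worn. Into the bin.

>>> drive_tool(steps=[{"translation": [0.002, 0, 0.05], "twist": [0, 0, 0], "fingers": 0.06}, {"translation": [0, 0, 0.05], "twist": [0, 0, 0], "fingers": 0.06}, {"translation": [0, 0, 0.018], "twist": [0, 0, 0], "fingers": 0.06}, {"translation": [0, 0, 0], "twist": [0, 0, 0], "fingers": 0.06}, {"translation": [0, 0, 0], "twist": [0, 0, 0], "fingers": 0.0}, {"translation": [0, 0, 0], "twist": [0, 0, 0], "fingers": 0.0}, {"translation": [0, 0, 0], "twist": [0, 0, 0], "fingers": 0.0}, {"translation": [0, 0, 0], "twist": [0, 0, 0], "fingers": 0.0}, {"translation": [0, 0, 0], "twist": [0, 0, 0], "fingers": 0.0}, {"translation": [0, 0, -0.04], "twist": [0, 0, 0], "fingers": 0.0}, {"translation": [0, 0, -0.05], "twist": [0, 0, 0], "fingers": 0.0}, {"translation": [0, 0, -0.02], "twist": [0, 0, 0], "fingers": 0.0}, {"translation": [-0.045, 0, 0], "twist": [0, 0, 0], "fingers": 0.0}, {"translation": [-0.045, 0, 0], "twist": [0, 0, 0], "fingers": 0.0}, {"translation": [0, 0, 0], "twist": [0, 0, 0], "fingers": 0.0}])

```text
clock: 16.68
tool_pos: [0.5241, -0.0428, 0.2079]
ee_rot: [1.0, 0.009, -0.002, -0.0]
wrist_force: [0.2, -0.6, -3.0]
finger_gap: 0.0232
finger_force: 30.0
```

```bash
python3 - <<'E'
from h import *
a=snap('top');crop(a,'t3.png',130,105,260,140,3)
b=snap('side');crop(b,'s7.png',140,120,190,150,4,1.2)
s=monitor.state();print(s['tool_pos'],s['finger_gap'],s['q'])
# bin move check vs s5
d=cv2.absdiff(cv2.imread('pics/s5.png'),cv2.imread('pics/s7.png'))[270:460,400:620];print((d.max(2)>40).sum())
E
```

```text
[ 0.52711926 -0.04306884  0.20960539] 0.023633062511875805 [-1.83032124e-01 -1.33017528e-01  1.93854389e+00 -2.75760930e-05
  1.33704539e+00  1.36876956e+00]
0
```

View pics/s7.png

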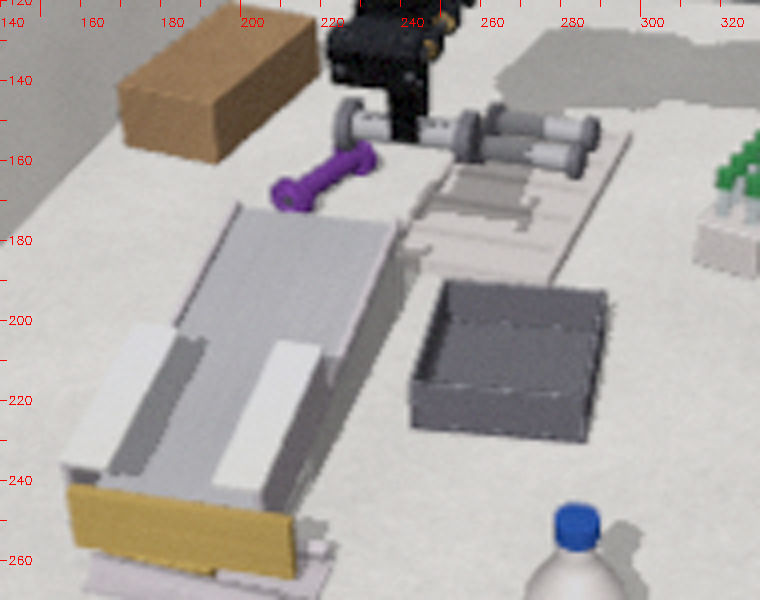

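The roller is held and the bin is unmoved (242-292, 190-230 px). Next I move over the bin and turn the roller.

>>> drive_tool(steps=[{"translation": [-0.048, -0.02, 0], "twist": [0, 0, 0], "fingers": 0.0}, {"translation": [-0.05, -0.017, 0], "twist": [0, 0, 0], "fingers": 0.0}, {"translation": [0, 0, 0], "twist": [0, 0, -10.6], "fingers": 0.0}, {"translation": [0, 0, 0], "twist": [0, 0, -10.6], "fingers": 0.0}, {"translation": [0, 0, 0], "twist": [0, 0, -10.6], "fingers": 0.0}, {"translation": [0, 0, 0], "twist": [0, 0, -10.6], "fingers": 0.0}, {"translation": [0, 0, 0], "twist": [0, 0, -10.6], "fingers": 0.0}, {"translation": [0, 0, 0], "twist": [0, 0, -10.6], "fingers": 0.0}, {"translation": [0, 0, 0], "twist": [0, 0, -10.6], "fingers": 0.0}, {"translation": [0, 0, 0], "twist": [0, 0, -10.6], "fingers": 0.0}, {"translation": [0, 0, 0], "twist": [0, 0, -10.6], "fingers": 0.0}, {"translation": [0, 0, 0.05], "twist": [0, 0, 0], "fingers": 0.0}, {"translation": [0, 0, 0.05], "twist": [0, 0, 0], "fingers": 0.0}, {"translation": [0, 0, 0], "twist": [0, 0, 0], "fingers": 0.0}])

```text
clock: 18.52
tool_pos: [0.426, -0.0075, 0.1064]
ee_rot: [0.666, 0.746, -0.003, -0.004]
wrist_force: [-0.4, -0.5, -1.7]
finger_gap: 0.0236
finger_force: 30.0
```

```bash
python3 - <<'E'
from h import *
b=snap('side');crop(b,'s8.png',220,140,110,100,6,1.2)
s=monitor.state();p=s['tool_pos'];print(p,s['finger_gap'],R.from_quat(s['ee_rot']).as_matrix()[:,0])
E
```

```text
[ 0.42836954 -0.00783923  0.10953216] 0.023159320641041536 [-0.11328956  0.99356147  0.00104244]
```

View pics/s8.png

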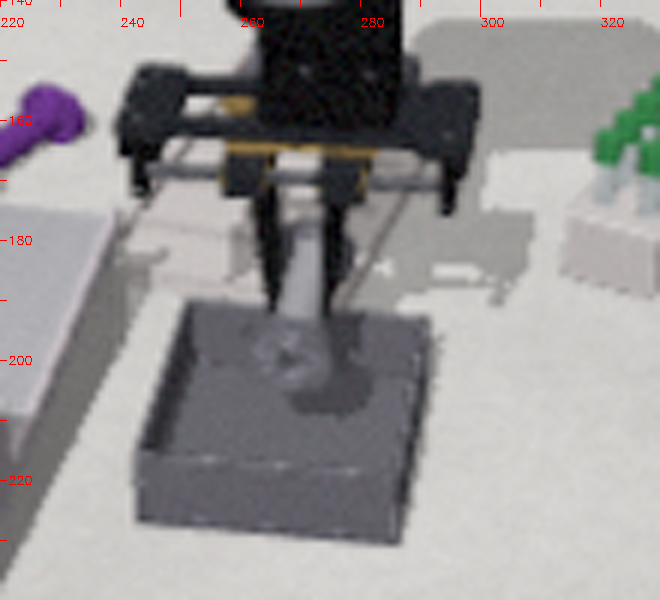

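The roller hangs over the middle of the bin, aligned with its y; the wheel is at (268,200). Next I lower it and release.

>>> drive_tool(steps=[{"translation": [0.003, 0, 0.04], "twist": [0, 0, 0], "fingers": 0.0}, {"translation": [0, 0, 0.03], "twist": [0, 0, 0], "fingers": 0.0}, {"translation": [0, 0, 0.006], "twist": [0, 0, 0], "fingers": 0.0}, {"translation": [0, 0, 0], "twist": [0, 0, 0], "fingers": 0.0}, {"translation": [0, 0, 0], "twist": [0, 0, 0], "fingers": 0.05}, {"translation": [0, 0, 0], "twist": [0, 0, 0], "fingers": 0.05}, {"translation": [0, 0, 0], "twist": [0, 0, 0], "fingers": 0.05}, {"translation": [0, 0, -0.03], "twist": [0, 0, 0], "fingers": 0.05}, {"translation": [0, 0, -0.06], "twist": [0, 0, 0], "fingers": 0.05}, {"translation": [0, 0, -0.06], "twist": [0, 0, 0], "fingers": 0.05}, {"translation": [0, 0, 0], "twist": [0, 0, 10.6], "fingers": 0.05}, {"translation": [0, 0, 0], "twist": [0, 0, 10.6], "fingers": 0.05}, {"translation": [0, 0, 0], "twist": [0, 0, 10.6], "fingers": 0.05}, {"translation": [0, 0, 0], "twist": [0, 0, 10.6], "fingers": 0.05}, {"translation": [0, 0, 0], "twist": [0, 0, 10.6], "fingers": 0.05}, {"translation": [0, 0, 0], "twist": [0, 0, 10.6], "fingers": 0.05}, {"translation": [0, 0, 0], "twist": [0, 0, 10.6], "fingers": 0.05}, {"translation": [0, 0, 0], "twist": [0, 0, 10.6], "fingers": 0.05}, {"translation": [0, 0, 0], "twist": [0, 0, 10.6], "fingers": 0.05}, {"translation": [0, 0, 0], "twist": [0, 0, 2.4], "fingers": 0.05}])

```text
clock: 21.08
tool_pos: [0.4286, -0.005, 0.1849]
ee_rot: [1.0, -0.012, 0.0, 0.0]
wrist_force: [0.3, -0.2, -0.2]
finger_gap: 0.05
finger_force: 0.0
```

```bash
python3 - <<'E'
from h import *
s=monitor.state();print(s['tool_pos'],s['finger_gap'],R.from_quat(s['ee_rot']).as_matrix()[:,0])
a=snap('side');crop(a,'s9.png',220,130,110,110,5,1.2)
E
```

```text
[ 0.42862319 -0.00499481  0.18492833] 0.050013063360743196 [ 9.99689472e-01 -2.49164886e-02  3.58617941e-04]
```

View pics/s9.png

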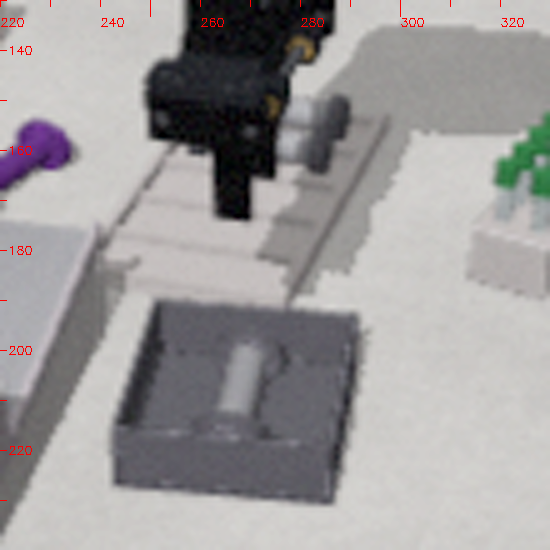

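The worn roller lies on the bin floor at (265,207), and the bin is upright. Now the second roller.

>>> drive_tool(steps=[{"translation": [0.0138, 0.0566, 0], "twist": [0, 0, 0], "fingers": 0.045}, {"translation": [0.0138, 0.0566, 0], "twist": [0, 0, 0], "fingers": 0.045}, {"translation": [0.0138, 0.0566, 0], "twist": [0, 0, 0], "fingers": 0.045}, {"translation": [0.0138, 0.0566, 0], "twist": [0, 0, 0], "fingers": 0.045}, {"translation": [0.0138, 0.0566, 0], "twist": [0, 0, 0], "fingers": 0.045}, {"translation": [0.0138, 0.0566, 0], "twist": [0, 0, 0], "fingers": 0.045}, {"translation": [0, 0, 0.03], "twist": [0, 0, 0], "fingers": 0.045}, {"translation": [0, 0, 0.04], "twist": [0, 0, 0], "fingers": 0.045}, {"translation": [0, 0, 0], "twist": [0, 0, 0], "fingers": 0.045}])

```text
clock: 22.25
tool_pos: [0.5014, -0.3447, 0.1106]
ee_rot: [1.0, -0.011, -0.003, -0.003]
wrist_force: [-0.4, -0.1, -0.1]
finger_gap: 0.0451
finger_force: 0.0
```

```bash
python3 - <<'E'
from h import *
s=monitor.state();print(s['tool_pos'],s['wrist_force'],s['q'])
a=snap('top');crop(a,'t4.png',280,140,100,70,8)
a=snap('side');crop(a,'s10.png',220,120,110,80,6,1.2)
E
```

```text
[ 0.50136729 -0.34472312  0.11064427] [-0.36996609 -0.05829097 -0.14504   ] [-6.90539426e-01  1.38736693e-01  1.84055491e+00 -1.83840757e-06
  1.17055849e+00  9.02788761e-01]
```

>>> drive_tool(steps=[{"translation": [0.002, 0.001, 0.04], "twist": [0, 0, 0], "fingers": 0.045}, {"translation": [0, 0, 0.03], "twist": [0, 0, 0], "fingers": 0.045}, {"translation": [0, 0, 0.01], "twist": [0, 0, 0], "fingers": 0.045}, {"translation": [0, 0, 0], "twist": [0, 0, 0], "fingers": 0.045}, {"translation": [0, 0, 0], "twist": [0, 0, 0], "fingers": 0.0}, {"translation": [0, 0, 0], "twist": [0, 0, 0], "fingers": 0.0}, {"translation": [0, 0, 0], "twist": [0, 0, 0], "fingers": 0.0}, {"translation": [0, 0, 0], "twist": [0, 0, 0], "fingers": 0.0}])

```text
clock: 23.35
tool_pos: [0.5063, -0.3479, 0.0359]
ee_rot: [1.0, -0.011, 0.001, 0.0]
wrist_force: [-0.2, 1.0, 5.2]
finger_gap: 0.0233
finger_force: 29.9
```

>>> drive_tool(steps=[{"translation": [0, 0, 0], "twist": [0, 0, 0], "fingers": 0.0}, {"translation": [0, 0, -0.03], "twist": [0, 0, 0], "fingers": 0.0}, {"translation": [0, 0, -0.05], "twist": [0, 0, 0], "fingers": 0.0}, {"translation": [0, 0, 0], "twist": [0, 0, 0], "fingers": 0.0}, {"translation": [0, 0, 0], "twist": [0, 0, 0], "fingers": 0.0}])

```text
clock: 23.98
tool_pos: [0.5048, -0.3468, 0.1131]
ee_rot: [1.0, -0.011, -0.001, -0.001]
wrist_force: [0.4, -0.1, -2.1]
finger_gap: 0.0233
finger_force: 29.9
```

```bash
python3 - <<'E'
from h import *
s=monitor.state();p=s['tool_pos'];print(p,s['wrist_force'],s['ft_torque'],s['finger_gap'],R.from_quat(s['ee_rot']).as_matrix()[:,0])
a=snap('side')
for d in (-.055,0,.055): print(proj(a,p+[d,0,-.008]).round(1))
crop(a,'s11.png',210,90,110,90,6,1.3)
E
```

```text
[ 0.504833   -0.34680823  0.1130953 ] [ 0.43752839 -0.09971315 -2.13443111] [ 0.0779865   0.07882898 -0.01630635] 0.02328313831308391 [ 0.99974145 -0.02266067 -0.00187836]
[[285.9 140.3]]
[[271.8 138.7]]
[[257.9 137.1]]
```

View pics/s11.png

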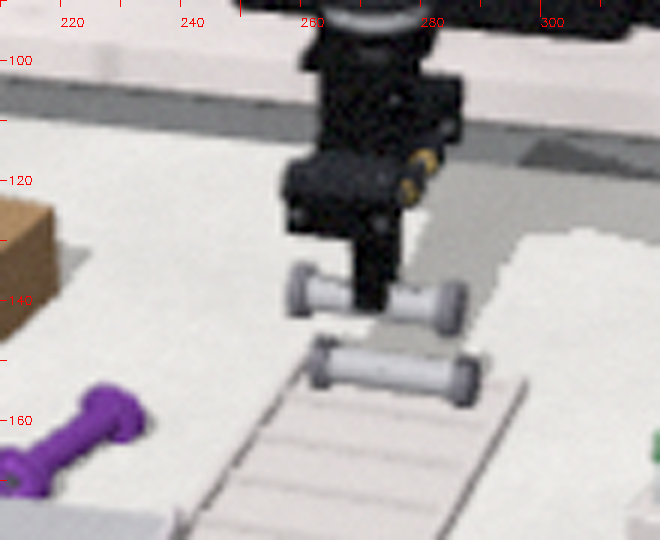

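The second roller is held level at (273,140), and one remains in the tray at (276,152). Next I carry it to the release point.

>>> drive_tool(steps=[{"translation": [0, 0, -0.05], "twist": [0, 0, -2.6], "fingers": 0.0}, {"translation": [0.0198, -0.0501, 0], "twist": [0, 0, 0], "fingers": 0.0}, {"translation": [0.0198, -0.0501, 0], "twist": [0, 0, 0], "fingers": 0.0}, {"translation": [0.0198, -0.0501, 0], "twist": [0, 0, 0], "fingers": 0.0}, {"translation": [0.0198, -0.0501, 0], "twist": [0, 0, 0], "fingers": 0.0}, {"translation": [0.0198, -0.0501, 0], "twist": [0, 0, 0], "fingers": 0.0}, {"translation": [0.0198, -0.0501, 0], "twist": [0, 0, 0], "fingers": 0.0}, {"translation": [0, 0, 0], "twist": [0, 0, 0], "fingers": 0.0}, {"translation": [0, 0, 0.04], "twist": [0, 0, 0], "fingers": 0.0}, {"translation": [0, 0, 0.016], "twist": [0, 0, 0], "fingers": 0.0}, {"translation": [0, 0, 0], "twist": [0, 0, 0], "fingers": 0.0}, {"translation": [0, 0, 0], "twist": [0, 0, 0], "fingers": 0.0}])

```text
clock: 25.52
tool_pos: [0.6178, -0.045, 0.1089]
ee_rot: [1.0, 0.011, 0.0, 0.0]
wrist_force: [-0.2, 0.6, -2.4]
finger_gap: 0.0234
finger_force: 29.6
```

>>> drive_tool(steps=[{"translation": [0, 0, 0.003], "twist": [0, 0, 0], "fingers": 0.0}, {"translation": [0, 0, 0.002], "twist": [0, 0, 0], "fingers": 0.0}, {"translation": [0, 0, 0], "twist": [0, 0, 0], "fingers": 0.0}])

```text
clock: 25.9
tool_pos: [0.6176, -0.0443, 0.1037]
ee_rot: [1.0, 0.011, 0.0, 0.0]
wrist_force: [0.2, -0.1, -1.5]
finger_gap: 0.0235
finger_force: 29.6
```

>>> drive_tool(steps=[{"translation": [0, 0, 0.002], "twist": [0, 0, 0], "fingers": 0.0}, {"translation": [0, 0, 0.001], "twist": [0, 0, 0], "fingers": 0.0}, {"translation": [0, 0, 0], "twist": [0, 0, 0], "fingers": 0.0}])

```text
clock: 26.28
tool_pos: [0.6179, -0.0443, 0.1034]
ee_rot: [1.0, 0.011, 0.0, 0.0]
wrist_force: [-6.3, 0.3, 9.7]
finger_gap: 0.0232
finger_force: 29.6
```

>>> drive_tool(steps=[{"translation": [0, 0, -0.002], "twist": [0, 0, 0], "fingers": 0.09}, {"translation": [0, 0, 0], "twist": [0, 0, 0], "fingers": 0.09}, {"translation": [0, 0, -0.03], "twist": [0, 0, 0], "fingers": 0.09}, {"translation": [0, 0, -0.06], "twist": [0, 0, 0], "fingers": 0.07}, {"translation": [0, 0, -0.03], "twist": [0, 0, 0], "fingers": 0.07}, {"translation": [0, 0, 0], "twist": [0, 0, 0], "fingers": 0.07}, {"translation": [0, 0, 0], "twist": [0, 0, 0], "fingers": 0.07}, {"translation": [0, 0, 0], "twist": [0, 0, 0], "fingers": 0.07}, {"translation": [0, 0, 0], "twist": [0, 0, 0], "fingers": 0.07}, {"translation": [0, 0, 0], "twist": [0, 0, 0], "fingers": 0.07}, {"translation": [0, 0, 0], "twist": [0, 0, 0], "fingers": 0.07}, {"translation": [0, 0, 0], "twist": [0, 0, 0], "fingers": 0.07}, {"translation": [0, 0, 0], "twist": [0, 0, 0], "fingers": 0.07}, {"translation": [0, 0, 0], "twist": [0, 0, 0], "fingers": 0.07}, {"translation": [0, 0, 0], "twist": [0, 0, 0], "fingers": 0.07}, {"translation": [0, 0, 0], "twist": [0, 0, 0], "fingers": 0.07}, {"translation": [0, 0, 0], "twist": [0, 0, 0], "fingers": 0.07}, {"translation": [0, 0, 0], "twist": [0, 0, 0], "fingers": 0.07}, {"translation": [0, 0, 0], "twist": [0, 0, 0], "fingers": 0.07}, {"translation": [0, 0, 0], "twist": [0, 0, 0], "fingers": 0.07}])

```text
clock: 28.78
tool_pos: [0.6176, -0.0442, 0.2227]
ee_rot: [1.0, 0.011, 0.0, -0.0]
wrist_force: [-0.5, -0.1, -0.6]
finger_gap: 0.0702
finger_force: 0.0
```

```bash
python3 - <<'E'
from h import *
b=snap('side');crop(b,'s12.png',140,120,190,150,4,1.2)
o=cv2.imread('pics/s7.png');n=cv2.imread('pics/s12.png')
d=(cv2.absdiff(cv2.GaussianBlur(o,(5,5),0),cv2.GaussianBlur(n,(5,5),0)).max(2)>18).astype(np.uint8)
k,_,st,ce=cv2.connectedComponentsWithStats(d)
for i in range(1,k):
    if st[i,4]>60: print('bbox px',(140+st[i,0]/4,120+st[i,1]/4),(st[i,2]/4,st[i,3]/4),st[i,4],ce[i]/4+[140,120])
p=np.array([.61731473,.0205767,.01926297])
for y in(-60,0,116,200,236): print(y,proj(b,place(np.array([[-49,y,80-.158*y],[0,y,80-.158*y],[49,y,80-.158*y]])/1e3,*p)).round(1).tolist())
E
```

```text
bbox px (np.float64(191.25), np.float64(120.0)) (np.float64(138.75), np.float64(58.5)) 50314 [247.05328537 142.18225047]
bbox px (np.float64(300.5), np.float64(126.0)) (np.float64(29.5), np.float64(5.5)) 1644 [317.65951946 128.20453163]
bbox px (np.float64(246.5), np.float64(150.75)) (np.float64(7.0), np.float64(4.0)) 210 [249.98928571 152.99047619]
bbox px (np.float64(230.5), np.float64(156.5)) (np.float64(21.25), np.float64(16.75)) 2992 [240.7431484 163.3464238]
bbox px (np.float64(263.25), np.float64(197.5)) (np.float64(10.25), np.float64(15.75)) 1533 [268.19863014 205.3382257 ]
bbox px (np.float64(275.75), np.float64(199.5)) (np.float64(2.25), np.float64(5.25)) 101 [276.69306931 201.99009901]
bbox px (np.float64(270.5), np.float64(205.5)) (np.float64(3.5), np.float64(8.75)) 176 [272.02272727 209.53551136]
bbox px (np.float64(271.5), np.float64(215.25)) (np.float64(2.75), np.float64(2.75)) 90 [272.86944444 216.52777778]
bbox px (np.float64(163.25), np.float64(237.5)) (np.float64(8.75), np.float64(5.0)) 317 [167.24684543 239.50867508]
bbox px (np.float64(160.5), np.float64(238.5)) (np.float64(4.0), np.float64(3.0)) 130 [162.12115385 239.85192308]
bbox px (np.float64(181.0), np.float64(241.0)) (np.float64(3.5), np.float64(1.5)) 70 [182.74642857 241.59642857]
bbox px (np.float64(192.75), np.float64(242.0)) (np.float64(10.5), np.float64(5.75)) 740 [197.75675676 244.73378378]
bbox px (np.float64(215.25), np.float64(248.75)) (np.float64(3.0), np.float64(1.75)) 65 [216.63846154 249.55769231]
-60 [[229.8, 180.5], [215.8, 178.7], [202.0, 176.9]]
0 [[224.3, 192.4], [209.9, 190.5], [195.7, 188.6]]
116 [[212.6, 217.6], [197.4, 215.4], [182.4, 213.2]]
200 [[203.1, 237.9], [187.3, 235.4], [171.8, 233.0]]
236 [[198.8, 247.2], [182.7, 244.6], [166.9, 242.0]]
```

A roller now shows in the bay against the stop (changes at 162-200, 240-247 px), the plate is clear and the bin is unchanged. Now the third roller.

>>> drive_tool(steps=[{"translation": [0, 0, 0], "twist": [0, 0, 2.6], "fingers": 0.045}, {"translation": [-0.0151, 0.0515, 0], "twist": [0, 0, 0], "fingers": 0.045}, {"translation": [-0.0151, 0.0515, 0], "twist": [0, 0, 0], "fingers": 0.045}, {"translation": [-0.0151, 0.0515, 0], "twist": [0, 0, 0], "fingers": 0.045}, {"translation": [-0.0151, 0.0515, 0], "twist": [0, 0, 0], "fingers": 0.045}, {"translation": [-0.0151, 0.0515, 0], "twist": [0, 0, 0], "fingers": 0.045}, {"translation": [-0.0151, 0.0515, 0], "twist": [0, 0, 0], "fingers": 0.045}, {"translation": [-0.0151, 0.0515, 0.03], "twist": [0, 0, 0], "fingers": 0.05}, {"translation": [0, 0, 0.05], "twist": [0, 0, 0], "fingers": 0.05}, {"translation": [0, 0, 0.04], "twist": [0, 0, 0], "fingers": 0.05}, {"translation": [0, 0, 0], "twist": [0, 0, 0], "fingers": 0.05}, {"translation": [0, 0, 0], "twist": [0, 0, 0], "fingers": 0.05}])

```text
clock: 30.32
tool_pos: [0.5047, -0.4029, 0.1045]
ee_rot: [1.0, -0.011, 0.001, 0.001]
wrist_force: [-0.2, -0.4, -0.0]
finger_gap: 0.0502
finger_force: 0.0
```

>>> drive_tool(steps=[{"translation": [-0.002, 0, 0.04], "twist": [0, 0, 0], "fingers": 0.05}, {"translation": [0, 0, 0.024], "twist": [0, 0, 0], "fingers": 0.05}, {"translation": [0, 0, 0.01], "twist": [0, 0, 0], "fingers": 0.05}, {"translation": [0, 0, 0], "twist": [0, 0, 0], "fingers": 0.05}, {"translation": [0, 0, 0], "twist": [0, 0, 0], "fingers": 0.05}])

```text
clock: 30.95
tool_pos: [0.503, -0.4032, 0.0309]
ee_rot: [1.0, -0.011, 0.001, 0.001]
wrist_force: [0.3, -0.7, -0.3]
finger_gap: 0.0495
finger_force: 0.0
```

>>> drive_tool(steps=[{"translation": [0, 0, 0], "twist": [0, 0, 0], "fingers": 0.0}, {"translation": [0, 0, 0], "twist": [0, 0, 0], "fingers": 0.0}, {"translation": [0, 0, 0], "twist": [0, 0, 0], "fingers": 0.0}, {"translation": [0, 0, 0], "twist": [0, 0, 0], "fingers": 0.0}, {"translation": [0, 0, 0], "twist": [0, 0, 0], "fingers": 0.0}])

```text
clock: 31.58
tool_pos: [0.5018, -0.4023, 0.0288]
ee_rot: [1.0, -0.011, 0.0, 0.0]
wrist_force: [0.4, 0.6, 1.3]
finger_gap: 0.0234
finger_force: 29.9
```

>>> drive_tool(steps=[{"translation": [0, 0, -0.03], "twist": [0, 0, 0], "fingers": 0.0}, {"translation": [0, 0, -0.05], "twist": [0, 0, 0], "fingers": 0.0}, {"translation": [0, 0, -0.055], "twist": [0, 0, -2.6], "fingers": 0.0}, {"translation": [0, 0, 0], "twist": [0, 0, 0], "fingers": 0.0}, {"translation": [0, 0, 0], "twist": [0, 0, 0], "fingers": 0.0}])

```text
clock: 32.2
tool_pos: [0.5011, -0.4016, 0.1623]
ee_rot: [1.0, 0.011, -0.001, -0.001]
wrist_force: [0.5, 0.3, -2.2]
finger_gap: 0.0234
finger_force: 29.9
```

>>> drive_tool(steps=[{"translation": [0.0178, -0.0507, 0], "twist": [0, 0, 0], "fingers": 0.0}, {"translation": [0.0178, -0.0507, 0], "twist": [0, 0, 0], "fingers": 0.0}, {"translation": [0.0178, -0.0507, 0], "twist": [0, 0, 0], "fingers": 0.0}, {"translation": [0.0178, -0.0507, 0], "twist": [0, 0, 0], "fingers": 0.0}, {"translation": [0.0178, -0.0507, 0], "twist": [0, 0, 0], "fingers": 0.0}, {"translation": [0.0178, -0.0507, 0], "twist": [0, 0, 0], "fingers": 0.0}, {"translation": [0.0178, -0.0507, 0], "twist": [0, 0, 0], "fingers": 0.0}, {"translation": [0, 0, 0.03], "twist": [0, 0, 0], "fingers": 0.0}, {"translation": [0, 0, 0.025], "twist": [0, 0, 0], "fingers": 0.0}, {"translation": [0, 0, 0], "twist": [0, 0, 0], "fingers": 0.0}, {"translation": [0, 0, 0], "twist": [0, 0, 0], "fingers": 0.0}])

```text
clock: 33.58
tool_pos: [0.6178, -0.0446, 0.1079]
ee_rot: [1.0, 0.011, -0.001, -0.0]
wrist_force: [-0.2, -0.6, -1.2]
finger_gap: 0.023
finger_force: 29.9
```

>>> drive_tool(steps=[{"translation": [0, 0, 0.003], "twist": [0, 0, 0], "fingers": 0.0}, {"translation": [0, 0, 0.002], "twist": [0, 0, 0], "fingers": 0.0}, {"translation": [0, 0, 0], "twist": [0, 0, 0], "fingers": 0.0}])

```text
clock: 33.95
tool_pos: [0.6184, -0.0447, 0.1039]
ee_rot: [1.0, 0.011, 0.0, 0.0]
wrist_force: [0.7, -0.7, -2.5]
finger_gap: 0.0228
finger_force: 29.9
```

>>> drive_tool(steps=[{"translation": [0, 0, 0.003], "twist": [0, 0, 0], "fingers": 0.0}, {"translation": [0, 0, 0], "twist": [0, 0, 0], "fingers": 0.0}])

```text
clock: 34.2
tool_pos: [0.6181, -0.0445, 0.1003]
ee_rot: [1.0, 0.011, -0.0, -0.0]
wrist_force: [0.9, 0.3, -2.7]
finger_gap: 0.0231
finger_force: 29.9
```

>>> drive_tool(steps=[{"translation": [0, 0, 0.002], "twist": [0, 0, 0], "fingers": 0.0}, {"translation": [0, 0, 0], "twist": [0, 0, 0], "fingers": 0.0}])

```text
clock: 34.45
tool_pos: [0.6181, -0.0445, 0.0984]
ee_rot: [1.0, 0.011, -0.0, -0.0]
wrist_force: [-0.4, 0.4, -2.4]
finger_gap: 0.0234
finger_force: 29.9
```

>>> drive_tool(steps=[{"translation": [0, 0, 0.0015], "twist": [0, 0, 0], "fingers": 0.0}, {"translation": [0, 0, 0], "twist": [0, 0, 0], "fingers": 0.0}])

```text
clock: 34.7
tool_pos: [0.6184, -0.0445, 0.0979]
ee_rot: [1.0, 0.011, 0.0, -0.0]
wrist_force: [-2.1, 0.1, 3.4]
finger_gap: 0.0231
finger_force: 29.9
```

Contact. I release it and lift away, and then retreat while it rolls.

>>> drive_tool(steps=[{"translation": [0, 0, -0.001], "twist": [0, 0, 0], "fingers": 0.09}, {"translation": [0, 0, 0], "twist": [0, 0, 0], "fingers": 0.09}, {"translation": [0, 0, -0.03], "twist": [0, 0, 0], "fingers": 0.09}, {"translation": [0, 0, -0.06], "twist": [0, 0, 0], "fingers": 0.07}, {"translation": [0, 0, -0.06], "twist": [0, 0, 0], "fingers": 0.07}, {"translation": [-0.03, 0.04, 0], "twist": [0, 0, 0], "fingers": 0.07}, {"translation": [-0.03, 0.04, 0], "twist": [0, 0, 0], "fingers": 0.07}, {"translation": [-0.03, 0.04, 0], "twist": [0, 0, 0], "fingers": 0.07}, {"translation": [-0.03, 0.04, 0], "twist": [0, 0, 0], "fingers": 0.07}, {"translation": [0, 0, 0], "twist": [0, 0, 0], "fingers": 0.07}, {"translation": [0, 0, 0], "twist": [0, 0, 0], "fingers": 0.07}, {"translation": [0, 0, 0], "twist": [0, 0, 0], "fingers": 0.07}, {"translation": [0, 0, 0], "twist": [0, 0, 0], "fingers": 0.07}, {"translation": [0, 0, 0], "twist": [0, 0, 0], "fingers": 0.07}, {"translation": [0, 0, 0], "twist": [0, 0, 0], "fingers": 0.07}, {"translation": [0, 0, 0], "twist": [0, 0, 0], "fingers": 0.07}, {"translation": [0, 0, 0], "twist": [0, 0, 0], "fingers": 0.07}, {"translation": [0, 0, 0], "twist": [0, 0, 0], "fingers": 0.07}, {"translation": [0, 0, 0], "twist": [0, 0, 0], "fingers": 0.07}, {"translation": [0, 0, 0], "twist": [0, 0, 0], "fingers": 0.07}])

```text
clock: 37.2
tool_pos: [0.5019, -0.2073, 0.2482]
ee_rot: [1.0, 0.011, 0.0, 0.0]
wrist_force: [0.7, 0.6, 0.8]
finger_gap: 0.0698
finger_force: 0.0
```

```bash
python3 - <<'E'
from h import *
b=snap('side');crop(b,'s13.png',140,120,190,150,4,1.2)
def comp(o,n):
    o=cv2.imread(o);n=cv2.imread(n)
    d=(cv2.absdiff(cv2.GaussianBlur(o,(5,5),0),cv2.GaussianBlur(n,(5,5),0)).max(2)>18).astype(np.uint8)
    k,_,st,ce=cv2.connectedComponentsWithStats(d)
    for i in range(1,k):
        if st[i,4]>60: print((140+st[i,0]/4).round(),(120+st[i,1]/4).round(),'wh',(st[i,2]/4).round(),(st[i,3]/4).round(),st[i,4])
comp('pics/s12.png','pics/s13.png');print('vs s7');comp('pics/s7.png','pics/s13.png')
p=np.array([.61731473,.0205767,.01926297])
for y in(200,236): print(y,proj(b,place(np.array([[-49,y,80-.158*y],[0,y,80-.158*y],[49,y,80-.158*y]])/1e3,*p)).round(1).tolist())
E
```

```text
191.0 120.0 wh 32.0 32.0 10489
256.0 120.0 wh 9.0 7.0 853
278.0 120.0 wh 52.0 8.0 5028
230.0 123.0 wh 51.0 50.0 15632
290.0 129.0 wh 40.0 15.0 7638
272.0 141.0 wh 19.0 12.0 1969
261.0 145.0 wh 30.0 14.0 2962
230.0 156.0 wh 4.0 7.0 304
170.0 228.0 wh 4.0 3.0 123
172.0 231.0 wh 7.0 7.0 527
168.0 233.0 wh 5.0 8.0 383
176.0 238.0 wh 18.0 4.0 589
200.0 243.0 wh 3.0 2.0 98
vs s7
220.0 120.0 wh 71.0 58.0 33915
278.0 120.0 wh 52.0 11.0 6839
288.0 129.0 wh 42.0 20.0 9962
281.0 147.0 wh 7.0 2.0 188
276.0 150.0 wh 5.0 3.0 162
263.0 198.0 wh 10.0 16.0 1520
276.0 199.0 wh 2.0 6.0 125
270.0 205.0 wh 4.0 9.0 195
272.0 215.0 wh 3.0 2.0 86
171.0 228.0 wh 3.0 3.0 112
172.0 231.0 wh 7.0 7.0 570
160.0 233.0 wh 12.0 9.0 748
184.0 235.0 wh 8.0 2.0 123
173.0 238.0 wh 20.0 5.0 762
170.0 242.0 wh 4.0 2.0 70
192.0 242.0 wh 11.0 6.0 760
182.0 244.0 wh 3.0 2.0 67
215.0 249.0 wh 3.0 2.0 64
200 [[203.1, 237.9], [187.3, 235.4], [171.8, 233.0]]
236 [[198.8, 247.2], [182.7, 244.6], [166.9, 242.0]]
```

```bash
python3 - <<'E'
import cv2,numpy as np
for f in('s5','s7','s12','s13'):
    im=cv2.imread(f'pics/{f}.png').astype(float)
    sat=im[535:560,:,2]-im[535:560,:,0]   # brass: R>>B
    m=np.median(sat,0); e=np.where(m>30)[0]; print(f,140+e.min()/4,140+e.max()/4)
a,b=cv2.imread('pics/s7.png'),cv2.imread('pics/s13.png')
for f in('s7','s13'):
    im=cv2.imread(f'pics/{f}.png'); print(im[510:530,292:316].mean((0,1)))
# tray lanes: dark pixels (wheels) count in tray area
g=cv2.cvtColor(b,cv2.COLOR_BGR2GRAY); print('tray dark',(g[110:280,420:620]<110).sum())
from h import *
t=snap('top');crop(t,'t5.png',130,105,260,140,3)
d=cv2.absdiff(cv2.imread('pics/t1.png'),cv2.imread('pics/t5.png')).max(2)>60
k,_,st,_=cv2.connectedComponentsWithStats(d.astype(np.uint8))
for i in range(1,k):
    if st[i,4]>40: print(st[i])
E
```

```text
s5 159.5 213.75
s7 159.25 213.75
s12 159.5 213.5
s13 159.5 213.75
[160.49166667 164.59583333 167.42083333]
[170.04583333 173.50416667 176.08125   ]
tray dark 0
[  36   61   23   79 1253]
[  403    73   327   347 60079]
[ 75  87   8  52 217]
[108  94   6  26 100]
[109 131   6  17  63]
[  41  195   93  100 5971]
[684 243  24  32 488]
[613 245  15  28 252]
[457 250  13  16 120]
[283 281  78  22 883]
```

The stop is unmoved, both true rollers lie in the bay against it, the worn one is in the upright bin, and the tray is empty. Handing in.

```bash
python3 -c "
from h import *
print(order.close_job())"
```

```text
the job is handed in; nothing more can be done
None
```

I handed the job in with the stop wedged home, all three rollers tested, the two true ones under the cover against the stop, and the worn one in the bin, which is still upright and unmoved. I kept the arm clear of the rack and the wash bottle, but made no final image check on them.

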